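Put a cheese mould under load in a sprung lever press

TASK

Put the filled cheese mould, the one with the wooden follower standing out of its top, into the locating ring of the lever press. Then swing the lever down, bring the foot onto the follower slowly and press until the pointer stands on the long mark of the load scale, and leave it under that load. A sudden load or one past the last mark splits the cheese, so avoid both, and leave the empty mould standing where it is.

Things in the scene. Friction and masses are not known exactly. Their poses are not given: they have to be found in the camera images.
- mould_centre (a point): centre, half-way up, of the filled mould: loose upright white cylinder with drain holes, 62 mm across (64 at the rim bead), 56 mm tall, about 0.35 kg; grip it across its diameter. A stiff round wooden follower, 34 mm across, stands out of its top by 4 to 18 mm: how far varies and is not given; it does not sink under the press.
- empty_centre (a point): centre, half-way up, of the empty mould: the same white cylinder, 62 mm across and 56 mm tall, open and hollow, without follower. It may stand on either side of the filled one.
- ring (a point): centre of the floor of the press's locating ring, where the mould stands, 23 mm above the worktop. Steel hoop 67 mm inside, 72 outside, 7 mm high, on a fixed board 150 x 310 mm. Axes: z up; +y from the pivot bracket (steel, 64 mm wide, 136 mm high, centred 100 mm to -y) to the ring and on along the board to where the lever's grip comes down; load scale and grip lie on the -x side.
- pivot (a point): point on the pivot axis in the lever's plane, 116 mm above the worktop, 100 mm to the -y side of the ring's centre; same axes as ring, its x is the pivot axis. The lever and, below it, the sprung presser arm both turn about it.
- lever_grip (a point): centre of the lever's dark wooden grip, a round bar 16 mm thick, 76 mm long, jutting from the lever's end to -x of ring, parallel to the pivot axis; 220 mm from that axis and 50 mm to -x of the lever's plane; frame fixed to the lever (x along the bar, y outward along the lever). Pinched from above, fingers closing along the ring's y, it turns in the fingers as the lever swings.
- lever (a joint): angle of the lever above level, rad: at the start 1.7 to 1.9 (upright, leaning back a little), 0 when level, where it stops. A friction brake holds it wherever it is left, in both directions. While it moves the push at the grip is about 11 N, some 1.6 N more once the foot has met the follower and 7 N more at the long mark; at a standstill the brake carries the load.
- presser (a joint): load scale reading, rad: deflection of the presser arm; it hangs 0.34 below the lever. 0 till its round foot (100 mm from the pivot, 26 mm under the arm's centre line) meets the follower, then grows as the lever goes on down, sprung 7 N m/rad; stop at 0.28. Dark pointer at the arm's end, white plate on the lever with 7 black marks 0.04 (6 mm) apart: lowest 0, long one 0.16, last 0.24.

How it is judged:
By the outcome, as a careful person would: the job done as asked, in the order asked, and still so for the second after the job is handed in, with the robot touching nothing.
It also fails if it takes over 58 s, if anything falls off the work surface, if the arm or the gripper's body presses on something with over 40 N, if the wrist force passes 120 N, or if a joint passes its speed limit or range.

ROBOT

A 7-joint arm with a two-finger parallel gripper is mounted at the origin on a cart in front of the work surface, level with it; the furniture and walls round the work are solid. World frame = base frame: x ahead of the robot, y to its left, z up, the work surface at z = 0. Lengths are in m, angles in rad, forces in N, time in s.
With the tool pointing down it reaches from about 0.425 to 0.925 m from the base axis. Payload 6.8 kg.
Tool frame: the origin (TCP) lies midway between the tips of the shut fingers; the grasp point (between the pads) lies 19 mm behind it; y points along the fingers, z is the direction in which the jaws open and shut, and the axes are right-handed (so a half turn about y gives the same grasp; the last joint's range is limited). The gripper opens to 85 mm and grips with 20 to 120 N. Pads are 22 mm wide; open, the fingers measure 114 mm over their backs; the gripper's body (76 mm by 85 mm) begins 54 mm behind the grasp point. The pads swing forward as they close: fully open they stand 13 mm farther back than shut.
Start: joints at [-1.444, 0.477, 0.022, 1.555, -0.011, 1.109, -0.083], TCP at [0.157, 0.656, 0.231] pointing down, gripper open.
Joint ranges: [-2.96, 2.96], [-0.34, 2.1], [-1.41, 1.46], [0.24, 2.44], [-1.37, 4.51], [0.17, 1.92], [-2.96, 2.96]. Speed limits (rad/s): [2.39, 2.39, 3.14, 3.14, 3.14, 3.14, 3.14].

INTERFACE

Orientations are given as a unit quaternion [w, x, y, z].
In Python, from station import bot gives the robot as it stands. The module is installed in compiled form; this text tells all that it offers.
- The arm moves only by the shell command python3 -m crank 'ROWS' [FORCE]. ROWS is JSON, a list of rows, each an object with "linear": the shift along the tool's x, y, z in m, a list of three; "dr": the turn, a rotation vector about the tool's x, y, z in degrees, a list of three; "hand": the gripper command: -1 is shut, 1 is fully open, values between are in proportion. A call has 1 to 10 rows; each row is the pose to reach, as a shift and turn from the pose commanded when the call began, along the tool's axes at that moment; what a row does not reach only later rows make up. A row lasts 1/12 s, in which the tool goes at most 41.7 mm and 7.16 degrees, less where a joint would pass 70% of its speed; a pose out of reach is approached as far as the arm can. A call with a gripper value outside its range is refused whole. The fingers move at their own pace and stop on an object; FORCE is the grip in N (left out, the last holds). Time passes only in rows, so rows that repeat a pose let the fingers close. It gives the time, the measured TCP pose, the force and the opening at its end, in the units of the state.
- bot.get_obs(): the state, without advancing time (a new reading comes with each control period).
- bot.read_camera(name): name is "scene" or "top"; returns the picture (420x560x3 uint8, blue, green, red); there is no depth.
- bot.camera_params(name): a dict with "K" (3x3 intrinsics, pixels), "k1" (the pictures are not rectified: a ray, as slopes to the right and down, at radius r is drawn at 1 + k1 r^2 times it, then the intrinsics apply), "R" (3x3) and "t" (3): a world point X has camera coordinates R X + t. Camera axes: x right, y down, z forward; pixel columns grow to the right and rows downward; lengths in m; the calibration is good to about 2 mm. A picture is of the moment at which its call begins. camera_params takes no time and is no camera call.
- bot.hand_in(): hands the job in, once; it reports no verdict.
Trained networks look in the newest picture that a camera, given by its name, has taken for a name from the list of things; names that differ only in an ending like _2 or _b are one class to them, and where a whole thing is asked for, a point or a joint stands for the part that bears it (a point fixed in the world has none). Each returns a list of dicts, best first, with "score" (0 to 1); they miss things now and then, are a little off and sometimes report something else, mostly with a low value. They report only what shows in the picture. A call takes as long as a camera call.
- bot.search_frame(camera, target): "extent" ([left, top, right, bottom] in pixels, round what is visible of it).
- bot.cut_out(camera, target): "pixels" (420x560 bool, what is visible of it) and "extent" ([left, top, right, bottom] in pixels, round what is visible of it).
- bot.place_of(camera, target): "xy" ([column, row] in pixels: a listed point, or the origin of a listed thing).
The state is a dict: "t": time; "q": joint angles; "joint_vel": joint speeds; "joint_torque": joint torques, N m; "eef_pos": TCP position; "tool_rot": TCP orientation; "contact_force": force on the tool from outside, world axes, zero at the start; "torque": the same for the moment, N m; "gripper_width": opening from 0.0 (shut) to 1.0 (fully open).
Only numpy, scipy, OpenCV 4.12 (cv2) and the standard library are available. Lean on these libraries where they do the work, as an engineer would, in place of code of your own. Each camera call takes 0.05 s, during which the arm holds its last target. There are 200 camera calls.

## Working session

There is one attempt and no reset: what is moved stays moved. The work goes in short steps, Python scripts to look and compute and a shell command to move; the robot and the scene stay as the last step left them, time stands still between calls to the robot, and variables do not carry over. Pictures are saved under pics/ and viewed, about 8 in all and at most 12, crops included, and the job is handed in when it is done.

```bash
mkdir -p pics
cat > h.py <<'E'
import numpy as np, cv2
from station import bot
from scipy.spatial.transform import Rotation as Ro
def ray(cam,px):
    p=bot.camera_params(cam);K=np.array(p["K"]);R=np.array(p["R"]);t=np.array(p["t"]);k=p["k1"]
    d=np.linalg.inv(K)@[px[0],px[1],1.];d=d[:2];u=d.copy()
    for _ in range(30): u=d/(1+k*(u@u))
    return -R.T@t, R.T@np.array([u[0],u[1],1.])
def atz(cam,px,z):
    o,d=ray(cam,px);return o+d*(z-o[2])/d[2]
def proj(cam,X):
    p=bot.camera_params(cam);c=np.array(p["R"])@X+np.array(p["t"]);u=c[:2]/c[2];u=u*(1+p["k1"]*(u@u))
    return (np.array(p["K"])@[u[0],u[1],1])[:2]
def tri(pa,pb):
    o1,d1=ray("scene",pa);o2,d2=ray("top",pb);d1/=np.linalg.norm(d1);d2/=np.linalg.norm(d2)
    s=np.linalg.lstsq(np.c_[d1,-d2],o2-o1,rcond=None)[0];a=o1+s[0]*d1;b=o2+s[1]*d2
    return (a+b)/2,np.linalg.norm(a-b)
def tool():
    s=bot.get_obs();w=s["tool_rot"];return np.array(s["eef_pos"]),Ro.from_quat([w[1],w[2],w[3],w[0]]).as_matrix()
E
python3 - <<'E'
from h import *
np.set_printoptions(precision=4,suppress=True)
ims=[]
for c in("scene","top"):
    im=bot.read_camera(c);cv2.imwrite(f"pics/{c}0.png",im)
    p=bot.camera_params(c);print(c,-np.array(p["R"]).T@p["t"],np.array(p["K"])[0,0],np.array(p["R"])[2])
zs=dict(mould_centre=.028,empty_centre=.028,ring=.023,pivot=.116,lever_grip=.2)
for n in zs:
    P={}
    for c in("scene","top"):
        r=bot.place_of(c,n)
        for q in r[:3]: print(n,c,round(q["score"],2),np.round(q["xy"],1),atz(c,q["xy"],zs[n]))
        if r:P[c]=r[0]["xy"]
    if len(P)==2:print("  tri",*tri(P["scene"],P["top"]))
p,R=tool();print(p,R,bot.get_obs()["t"])
E
```

```text
scene [ 0.1105 -0.5749  0.493 ] 441.96084480255877 [ 0.4658  0.7716 -0.4332]
top [0.4043 0.1046 1.2463] 462.3299378961071 [ 0.1356  0.0316 -0.9903]
mould_centre scene 0.76 [239.5 218.2] [0.5002 0.2534 0.028 ]
mould_centre top 0.7 [238.3 245.6] [0.4951 0.2433 0.028 ]
  tri [0.4948 0.2425 0.0341] 0.0004361218369831087
empty_centre scene 0.59 [207.6 196.9] [0.484  0.4035 0.028 ]
empty_centre top 0.77 [179.7 247.6] [0.49   0.3987 0.028 ]
  tri [0.4865 0.3998 0.029 ] 0.007322908203975079
ring scene 0.72 [339.8 288.8] [ 0.5334 -0.0778  0.023 ]
ring top 0.6 [363.3 235. ] [ 0.5235 -0.0865  0.023 ]
  tri [ 0.5241 -0.0862  0.0315] 0.0034468196905783803
pivot scene 0.74 [391.2 271.1] [ 0.5439 -0.1811  0.116 ]
pivot top 0.78 [406.1 224.5] [ 0.5401 -0.1756  0.116 ]
  tri [ 0.5427 -0.1781  0.1142] 0.00625961748517126
lever_grip scene 0.73 [414.3 153. ] [0.7936 0.0242 0.2   ]
lever_grip top 0.68 [466.2 236.4] [ 0.5032 -0.285   0.2   ]
  tri [ 0.4921 -0.2383  0.3284] 0.0029617941165797144
[0.157  0.6565 0.2313] [[ 0.9725 -0.      0.2327]
 [-0.2327  0.      0.9725]
 [-0.     -1.      0.    ]] 0.6
```

View pics/scene0.png

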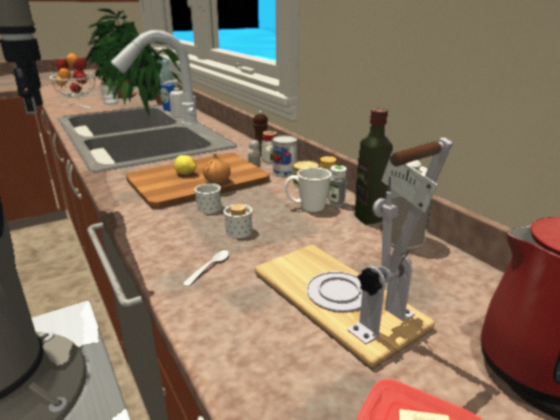

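View pics/top0.png

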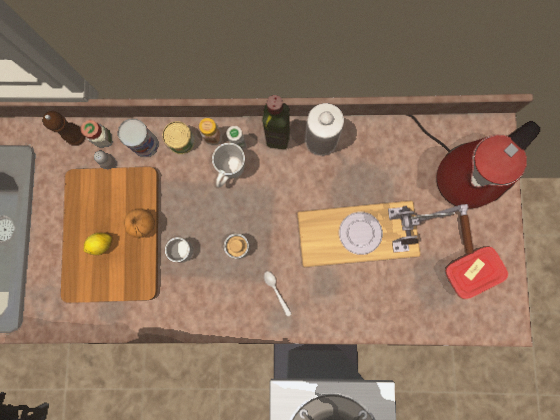

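The views show the filled mould with the tan follower at top (237,245) / scene (238,220), and the empty one at top (178,249) / scene (208,198). The ring is at top (361,233) / scene (339,290), and the lever stands upright with its grip at top (467,232) / scene (415,153). The network points agree with this. Next I'll refine the ring centre, board yaw and mould fit from upsampled crops.

Run:
```python
from h import *
np.set_printoptions(precision=4,suppress=True)
T=cv2.imread("pics/top0.png");S=cv2.imread("pics/scene0.png")
# board mask by hue
for c,im,roi in(("top",T,(290,195,430,275)),):
    hsv=cv2.cvtColor(im,cv2.COLOR_BGR2HSV);print(hsv[255,320],hsv[215,310],hsv[280,330])
    m=cv2.inRange(hsv,(15,90,120),(30,255,255));k=np.zeros_like(m);x0,y0,x1,y1=roi;k[y0:y1,x0:x1]=m[y0:y1,x0:x1]
    ys,xs=np.nonzero(k);W=np.array([atz(c,(x,y),.02)[:2] for x,y in zip(xs,ys)],np.float32)
    r=cv2.minAreaRect(W);print(len(xs),r,cv2.boxPoints(r))
for n in("mould_centre","empty_centre"):
  for c in("scene","top"):
    bot.read_camera(c) if n=="mould_centre" else 0
    r=bot.cut_out(c,n)
    for q in r[:2]:
        e=q["extent"];print(n,c,round(q["score"],2),np.round(e,1),q["pixels"].sum(), np.argwhere(q["pixels"]).mean(0)[::-1])
a=cv2.resize(T[195:275,315:455],None,fx=5,fy=5,interpolation=cv2.INTER_CUBIC)
b=cv2.resize(S[255:345,290:430],None,fx=5,fy=5,interpolation=cv2.INTER_CUBIC)
a=cv2.resize(a,(700,300)) if 0 else a
cv2.imwrite("pics/c1.png",cv2.resize(np.vstack([a,b]),None,fx=.68,fy=.68))
```

```text
[ 17 124 226] [ 17 128 224] [ 12  62 157]Traceback (most recent call last):
  File "<stdin>", line 8, in <module>
  File "h.py", line 10, in atz
    o,d=ray(cam,px);return o+d*(z-o[2])/d[2]
        ~~~^^^^^^^^
  File "h.py", line 5, in ray
    p=bot.camera_params(cam);K=np.array(p["K"]);R=np.array(p["R"]);t=np.array(p["t"]);k=p["k1"]
ValueError: time passes only in moves, steps and waits
```

```bash
sed -i 's/^def ray/_P={}\ndef par(c):\n    if c not in _P:_P[c]=bot.camera_params(c)\n    return _P[c]\ndef ray/; s/bot.camera_params(cam)/par(cam)/' h.py
python3 - <<'E'
from h import *
from scipy.optimize import least_squares
np.set_printoptions(precision=4,suppress=True)
T=cv2.imread("pics/top0.png");S=cv2.imread("pics/scene0.png")
hsv=cv2.cvtColor(T,cv2.COLOR_BGR2HSV);m=cv2.inRange(hsv,(15,90,120),(30,255,255));k=np.zeros_like(m);k[195:275,290:430]=m[195:275,290:430]
ct=max(cv2.findContours(k,cv2.RETR_EXTERNAL,cv2.CHAIN_APPROX_NONE)[0],key=len)[:,0]
W=np.array([atz("top",p,.02)[:2] for p in ct],np.float32)
r=cv2.minAreaRect(W);print(r,cv2.boxPoints(r))
# ring: non-wood blob inside the board -> outer hoop outline, in both cameras
for c,im,(x0,y0,x1,y1) in(("top",T,(332,205,386,262)),("scene",S,(300,266,368,316))):
    h=cv2.cvtColor(im,cv2.COLOR_BGR2HSV)[:,:,1][y0:y1,x0:x1]
    h=cv2.resize(h,None,fx=4,fy=4,interpolation=cv2.INTER_CUBIC);b=(h<75).astype(np.uint8)
    q=max(cv2.findContours(b,cv2.RETR_EXTERNAL,cv2.CHAIN_APPROX_NONE)[0],key=cv2.contourArea)
    hull=cv2.convexHull(q);e=cv2.fitEllipse(q);ctr=(np.array(e[0])+.5)/4-.5+[x0,y0];print(c,"ring ellipse",ctr,np.array(e[1])/4,[atz(c,ctr,z) for z in(.023,.03)])
for n in("mould_centre","empty_centre"):
  for c in("scene","top"):
    if n[0]=="m":bot.read_camera(c)
    for q in bot.cut_out(c,n)[:2]:
        print(n,c,round(q["score"],2),np.round(q["extent"],1),q["pixels"].sum(),np.argwhere(q["pixels"]).mean(0)[::-1])
a=cv2.resize(T[195:275,315:455],None,fx=5,fy=5,interpolation=cv2.INTER_CUBIC)
b=cv2.resize(S[255:345,290:430],None,fx=5,fy=5,interpolation=cv2.INTER_CUBIC)
cv2.imwrite("pics/c1.png",cv2.resize(np.vstack([a,b]),None,fx=.68,fy=.68))
E
```

```text
((0.5283259153366089, -0.07208722829818726), (0.15036310255527496, 0.3099295198917389), 5.624569892883301) [[ 0.4383  0.0748]
 [ 0.4687 -0.2337]
 [ 0.6183 -0.2189]
 [ 0.588   0.0895]]
top ring ellipse [360.2714 232.7791] [42.4656 43.5844] [array([ 0.5294, -0.0787,  0.023 ]), array([ 0.5286, -0.0777,  0.03  ])]
scene ring ellipse [342.4756 290.4342] [47.7096 68.5938] [array([ 0.5345, -0.084 ,  0.023 ]), array([ 0.5282, -0.0914,  0.03  ])]
mould_centre scene 0.59 [224.  203.6 253.3 236.7] 854 [238.0386 220.7061]
mould_centre top 0.66 [224.9 231.5 250.6 258.5] 537 [237.3333 246.648 ]
empty_centre scene 0.85 [193.9 183.4 220.5 216. ] 668 [208.2395 197.9596]
```

View pics/c1.png

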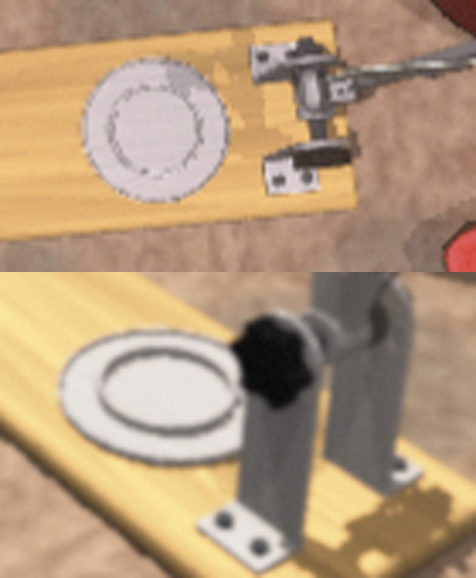

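```bash
R='{"linear":[0.425,0.10,-0.323],"dr":[0,-19.1,0],"hand":1}'; python3 -m crank '[{"linear":[0.425,0.10,-0.323],"dr":[0,-19.1,0],"hand":1},{"linear":[0.425,0.10,-0.323],"dr":[0,-19.1,0],"hand":1},{"linear":[0.425,0.10,-0.323],"dr":[0,-19.1,0],"hand":1},{"linear":[0.425,0.10,-0.323],"dr":[0,-19.1,0],"hand":1},{"linear":[0.425,0.10,-0.323],"dr":[0,-19.1,0],"hand":1},{"linear":[0.425,0.10,-0.323],"dr":[0,-19.1,0],"hand":1},{"linear":[0.425,0.10,-0.323],"dr":[0,-19.1,0],"hand":1},{"linear":[0.425,0.10,-0.323],"dr":[0,-19.1,0],"hand":1},{"linear":[0.425,0.10,-0.323],"dr":[0,-19.1,0],"hand":1},{"linear":[0.425,0.10,-0.323],"dr":[0,-19.1,0],"hand":1}]'
python3 - <<'E'
from h import *
np.set_printoptions(precision=4,suppress=True)
S=cv2.imread("pics/scene0.png");T=cv2.imread("pics/top0.png")
for c,im,(x0,y0,x1,y1) in(("top",T,(332,205,386,262)),("scene",S,(300,266,368,316))):
    h=cv2.cvtColor(im,cv2.COLOR_BGR2HSV)[:,:,1][y0:y1,x0:x1]
    h=cv2.resize(h,None,fx=4,fy=4,interpolation=cv2.INTER_CUBIC);b=(h<75).astype(np.uint8)
    q=max(cv2.findContours(b,cv2.RETR_EXTERNAL,cv2.CHAIN_APPROX_NONE)[0],key=cv2.contourArea)[:,0]
    P=(q+.5)/4-.5+[x0,y0]
    if c=="scene":P=P[P[:,0]<348]
    W=np.array([atz(c,p,.022)[:2] for p in P])
    for _ in range(4):
        A=np.c_[2*W,np.ones(len(W))];s=np.linalg.lstsq(A,(W**2).sum(1),rcond=None)[0];r=np.sqrt(s[2]+s[:2]@s[:2])
        e=np.hypot(*(W-s[:2]).T)-r;W=W[abs(e)<2*e.std()]
    print(c,s[:2],r,e.std())
E
```

```text
t: 1.73
eef_pos: [0.4176, 0.3381, 0.1546]
tool_rot: [0.706, -0.706, -0.035, 0.035]
contact_force: [0.5, 0.9, 0.3]
gripper_width: 0.999
top [ 0.5299 -0.0787] 0.05667979059016382 0.0003176292542127902
scene [ 0.5324 -0.0791] 0.05960603654483925 0.00038285819149961356
```

```bash
python3 -m crank '[{"linear":[0.068,0.05,-0.103],"dr":[0,0,0],"hand":1},{"linear":[0.068,0.05,-0.103],"dr":[0,0,0],"hand":1},{"linear":[0.068,0.05,-0.103],"dr":[0,0,0],"hand":1},{"linear":[0.068,0.05,-0.103],"dr":[0,0,0],"hand":1},{"linear":[0.068,0.05,-0.103],"dr":[0,0,0],"hand":1},{"linear":[0.068,0.08,-0.103],"dr":[0,0,0],"hand":1},{"linear":[0.068,0.11,-0.103],"dr":[0,0,0],"hand":1},{"linear":[0.068,0.13,-0.103],"dr":[0,0,0],"hand":1},{"linear":[0.068,0.139,-0.103],"dr":[0,0,0],"hand":1},{"linear":[0.068,0.139,-0.103],"dr":[0,0,0],"hand":1}]' 20
python3 -m crank '[{"linear":[0,0,0],"dr":[0,0,0],"hand":-1},{"linear":[0,0,0],"dr":[0,0,0],"hand":-1},{"linear":[0,0,0],"dr":[0,0,0],"hand":-1},{"linear":[0,0,0],"dr":[0,0,0],"hand":-1},{"linear":[0,0,0],"dr":[0,0,0],"hand":-1},{"linear":[0,0,0],"dr":[0,0,0],"hand":-1}]' 20
```

```text
t: 2.57
eef_pos: [0.4924, 0.2449, 0.0142]
tool_rot: [-0.706, 0.706, 0.035, -0.037]
contact_force: [-0.7, -0.2, 0.6]
gripper_width: 1.003
t: 3.07
eef_pos: [0.4952, 0.2452, 0.0173]
tool_rot: [0.707, -0.705, -0.036, 0.034]
contact_force: [-1.4, 1.5, 8.2]
gripper_width: 0.719
```

```bash
python3 -m crank '[{"linear":[0,0,0],"dr":[0,0,0],"hand":1},{"linear":[0,0,0],"dr":[0,0,0],"hand":1},{"linear":[0,0,0],"dr":[0,0,0],"hand":1},{"linear":[0,0,0],"dr":[0,7,0],"hand":1},{"linear":[0,0,0],"dr":[0,14,0],"hand":1},{"linear":[0,0,0],"dr":[0,21,0],"hand":1},{"linear":[0,0,0],"dr":[0,28,0],"hand":1},{"linear":[0,0,0],"dr":[0,35,0],"hand":1},{"linear":[0,0,0],"dr":[0,42,0],"hand":1},{"linear":[0,0,0],"dr":[0,49,0],"hand":1}]'
python3 -m crank '[{"linear":[0,0,0],"dr":[0,7,0],"hand":1},{"linear":[0,0,0],"dr":[0,14,0],"hand":1},{"linear":[0,0,0],"dr":[0,21,0],"hand":1},{"linear":[0,0,0],"dr":[0,28,0],"hand":1},{"linear":[0,0,0],"dr":[0,35,0],"hand":1},{"linear":[0,0,0],"dr":[0,41,0],"hand":1},{"linear":[0,0,0],"dr":[0,41,0],"hand":1}]'
python3 -m crank '[{"linear":[0,0,0],"dr":[0,0,0],"hand":-1},{"linear":[0,0,0],"dr":[0,0,0],"hand":-1},{"linear":[0,0,0],"dr":[0,0,0],"hand":-1},{"linear":[0,0,0],"dr":[0,0,0],"hand":-1},{"linear":[0,0,0],"dr":[0,0,0],"hand":-1},{"linear":[0,0,0],"dr":[0,0,0],"hand":-1}]' 40
python3 -c "
from h import *
print(*tool())"
```

```text
t: 3.9
eef_pos: [0.4943, 0.2436, 0.0156]
tool_rot: [-0.656, 0.656, -0.263, 0.263]
contact_force: [0.8, 0.1, 0.1]
gripper_width: 0.993
t: 4.48
eef_pos: [0.4941, 0.2438, 0.0154]
tool_rot: [-0.523, 0.523, -0.476, 0.476]
contact_force: [-1.2, -0.0, 1.0]
gripper_width: 0.992
t: 4.98
eef_pos: [0.4942, 0.2438, 0.0157]
tool_rot: [0.524, -0.524, 0.475, -0.475]
contact_force: [-0.6, 0.0, 3.9]
gripper_width: 0.715
[0.49423893 0.24376034 0.01572622] [[ 9.88138924e-02 -2.82524145e-04  9.95105891e-01]
 [-9.95105884e-01  2.80022727e-04  9.88139712e-02]
 [-3.06569598e-04 -9.99999921e-01 -2.53471304e-04]]
```

```bash
python3 -m crank '[{"linear":[0,-0.02,0],"dr":[0,0,0],"hand":-1},{"linear":[0.0,-0.05,0.0],"dr":[0,0,0],"hand":-1},{"linear":[0.03,-0.07,0.002],"dr":[0,0,0],"hand":-1},{"linear":[0.065,-0.075,0.0047],"dr":[0,0,0],"hand":-1},{"linear":[0.1,-0.075,0.0047],"dr":[0,0,0],"hand":-1},{"linear":[0.135,-0.075,0.0047],"dr":[0,0,0],"hand":-1},{"linear":[0.17,-0.075,0.0047],"dr":[0,0,0],"hand":-1},{"linear":[0.205,-0.075,0.0047],"dr":[0,0,0],"hand":-1},{"linear":[0.24,-0.075,0.0047],"dr":[0,0,0],"hand":-1},{"linear":[0.275,-0.07,0.0047],"dr":[0,0,0],"hand":-1}]'
python3 -m crank '[{"linear":[0.03,0.01,0],"dr":[0,0,0],"hand":-1},{"linear":[0.044,0.02,0],"dr":[0,0,0],"hand":-1},{"linear":[0.05,0.025,0],"dr":[0,0,0],"hand":-1},{"linear":[0.05,0.03,0],"dr":[0,0,0],"hand":-1},{"linear":[0.05,0.03,0],"dr":[0,0,0],"hand":-1},{"linear":[0.05,0.03,0],"dr":[0,0,0],"hand":-1}]'
python3 - <<'E'
from h import *
np.set_printoptions(precision=4,suppress=True)
p,R=tool();print(p)
I={c:bot.read_camera(c) for c in("scene","top")}
for c in I:cv2.imwrite(f"pics/{c}2.png",I[c])
for c in I:
    for q in bot.place_of(c,"mould_centre")[:1]:
        print(c,q["score"],q["xy"],"TCP axis pt proj",proj(c,np.array([p[0],p[1],p[2]+.0123])),atz(c,q["xy"],p[2]+.0123))
a=cv2.resize(I["top"][190:270,310:450],None,fx=4,fy=4,interpolation=cv2.INTER_CUBIC)
b=cv2.resize(I["scene"][235:325,285:425],None,fx=4,fy=4,interpolation=cv2.INTER_CUBIC)
cv2.imwrite("pics/c2.png",cv2.resize(np.vstack([a,b]),None,fx=.85,fy=.85))
E
```

```text
t: 5.82
eef_pos: [0.5261, -0.0311, 0.0857]
tool_rot: [0.524, -0.524, 0.474, -0.475]
contact_force: [0.4, 1.0, -2.7]
gripper_width: 0.711
t: 6.32
eef_pos: [0.5308, -0.0772, 0.0552]
tool_rot: [-0.525, 0.525, -0.475, 0.474]
contact_force: [0.2, 0.6, -2.5]
gripper_width: 0.715
[ 0.5308 -0.0772  0.0552]
scene 0.7 [337.4, 267.8] TCP axis pt proj [339.7867 267.951 ] [ 0.5275 -0.0746  0.0675]
top 0.46 [361.8, 229.1] TCP axis pt proj [362.2376 230.454 ] [ 0.5342 -0.0761  0.0675]
```

View pics/c2.png

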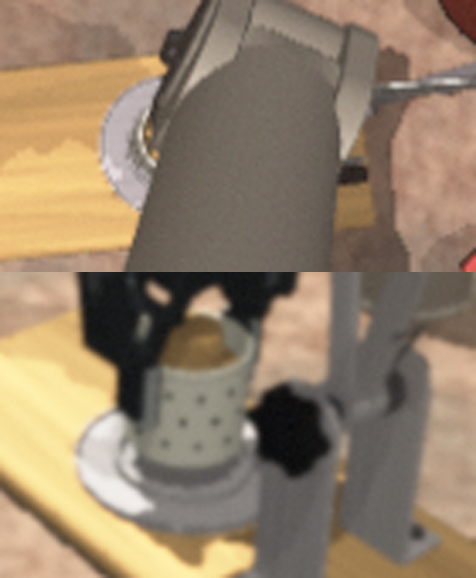

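Run:
```python
from h import *
I=cv2.imread("pics/scene2.png");x0,y0,f=290,220,7
b=cv2.resize(I[y0:y0+80,x0:x0+100],None,fx=f,fy=f,interpolation=cv2.INTER_CUBIC)
th=np.linspace(0,2*np.pi,60)
def circ(c,r,z,col):
    P=np.array([proj("scene",np.array([c[0]+r*np.cos(a),c[1]+r*np.sin(a),z])) for a in th])
    cv2.polylines(b,[np.int32((P-[x0,y0]+.5)*f)],True,col,1,cv2.LINE_AA)
c=(.5308,-.0772)
circ(c,.031,.0395,(0,0,255));circ(c,.032,.0955,(0,0,255))
circ((.531,-.079),.0335,.030,(255,0,0));circ((.531,-.079),.036,.030,(255,0,0));circ((.531,-.079),.056,.022,(0,255,0))
cv2.imwrite("pics/c3.png",b)
```

```text
(no output)
```

View pics/c3.png

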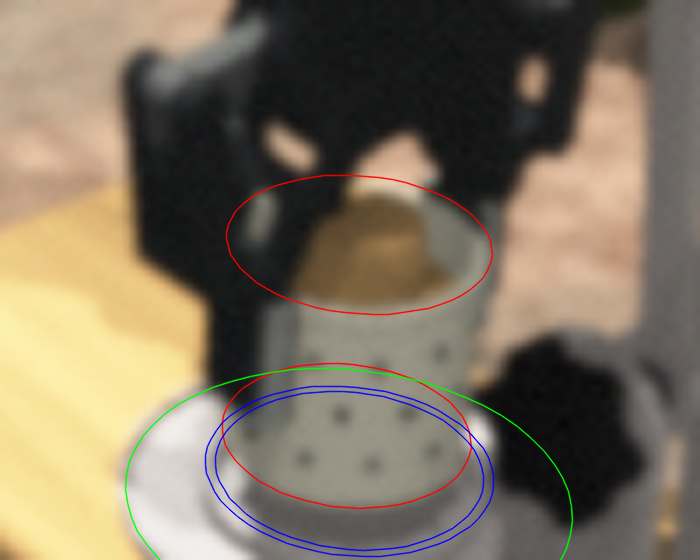

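The crop overlay shows the held mould (red) upright and just above the hoop (blue): mould base at crop (350,508), hoop front at (360,550). They line up within about 1–2 mm, so I'll lower it gently and watch the force.

```bash
python3 -m crank '[{"linear":[0,0.004,0],"dr":[0,0,0],"hand":-1},{"linear":[0,0.007,0],"dr":[0,0,0],"hand":-1},{"linear":[0,0.009,0],"dr":[0,0,0],"hand":-1},{"linear":[0,0.011,0],"dr":[0,0,0],"hand":-1},{"linear":[0,0.0125,0],"dr":[0,0,0],"hand":-1},{"linear":[0,0.0125,0],"dr":[0,0,0],"hand":-1}]'
```

```text
t: 7.02
eef_pos: [0.5307, -0.0792, 0.0427]
tool_rot: [-0.524, 0.524, -0.475, 0.475]
contact_force: [1.0, -0.4, -3.3]
gripper_width: 0.714
```

```bash
python3 -m crank '[{"linear":[0,0.001,0],"dr":[0,0,0],"hand":-1},{"linear":[0,0.002,0],"dr":[0,0,0],"hand":-1},{"linear":[0,0.003,0],"dr":[0,0,0],"hand":-1},{"linear":[0,0.004,0],"dr":[0,0,0],"hand":-1},{"linear":[0,0.004,0],"dr":[0,0,0],"hand":-1}]'
```

```text
t: 7.43
eef_pos: [0.5308, -0.0791, 0.0389]
tool_rot: [-0.524, 0.524, -0.475, 0.475]
contact_force: [0.0, -1.1, -3.7]
gripper_width: 0.718
```

```bash
python3 -m crank '[{"linear":[0,0.0007,0],"dr":[0,0,0],"hand":-1},{"linear":[0,0.0015,0],"dr":[0,0,0],"hand":-1},{"linear":[0,0.0015,0],"dr":[0,0,0],"hand":-1}]'
```

```text
t: 7.68
eef_pos: [0.5309, -0.0791, 0.0387]
tool_rot: [0.524, -0.524, 0.475, -0.474]
contact_force: [-4.6, 1.2, 12.4]
gripper_width: 0.716
```

```bash
python3 -m crank '[{"linear":[0,0.0,0],"dr":[0,0,0],"hand":0.6},{"linear":[0,0,0],"dr":[0,0,0],"hand":1},{"linear":[0,0,0],"dr":[0,0,0],"hand":1},{"linear":[0,0,0],"dr":[0,0,0],"hand":1},{"linear":[0,-0.02,0],"dr":[0,0,0],"hand":1},{"linear":[0,-0.05,0],"dr":[0,0,0],"hand":1},{"linear":[0,-0.085,-0.01],"dr":[0,0,0],"hand":1},{"linear":[0,-0.12,-0.025],"dr":[0,0,0],"hand":1},{"linear":[0,-0.155,-0.04],"dr":[0,0,0],"hand":1},{"linear":[-0.01,-0.19,-0.06],"dr":[0,0,0],"hand":1}]'
python3 -m crank '[{"linear":[-0.01,-0.04,-0.01],"dr":[0,7,0],"hand":1},{"linear":[-0.01,-0.08,-0.01],"dr":[0,14,0],"hand":1},{"linear":[-0.01,-0.12,-0.01],"dr":[0,21,0],"hand":0.5},{"linear":[-0.01,-0.15,-0.01],"dr":[0,28,0],"hand":0.2},{"linear":[-0.01,-0.175,-0.01],"dr":[0,35,0],"hand":0},{"linear":[-0.01,-0.175,-0.01],"dr":[0,42,0],"hand":0},{"linear":[-0.01,-0.175,-0.01],"dr":[0,49,0],"hand":0},{"linear":[-0.01,-0.175,-0.01],"dr":[0,56,0],"hand":0},{"linear":[-0.01,-0.175,-0.01],"dr":[0,63,0],"hand":0},{"linear":[-0.01,-0.175,-0.01],"dr":[0,70,0],"hand":0}]'
python3 - <<'E'
from h import *
np.set_printoptions(precision=4,suppress=True)
print(*tool())
I={c:bot.read_camera(c) for c in("scene","top")};P={}
for c in I:cv2.imwrite(f"pics/{c}4.png",I[c])
for n in("mould_centre","lever_grip","pivot"):
  for c in I:
    for q in bot.place_of(c,n)[:1]: P[c]=q["xy"];print(n,c,q["score"],q["xy"])
  if len(P)==2:print(tri(P["scene"],P["top"]))
  P={}
x0,y0,f=300,130,5
b=cv2.resize(I["scene"][y0:y0+120,x0:x0+160],None,fx=f,fy=f,interpolation=cv2.INTER_CUBIC)
b2=cv2.resize(I["scene"][210:320,300:400],None,fx=5,fy=5,interpolation=cv2.INTER_CUBIC)
th=np.linspace(0,2*np.pi,60)
def circ(c,r,z,col):
    Q=np.array([proj("scene",np.array([c[0]+r*np.cos(a),c[1]+r*np.sin(a),z])) for a in th])
    cv2.polylines(b2,[np.int32((Q-[300,210]+.5)*5)],True,col,1,cv2.LINE_AA)
c=(.5309,-.0791)
circ(c,.031,.023,(0,0,255));circ(c,.032,.079,(0,0,255));circ(c,.017,.083,(255,0,0));circ(c,.017,.097,(0,255,0))
cv2.imwrite("pics/c4.png",b2)
E
```

```text
t: 8.52
eef_pos: [0.4702, -0.0768, 0.229]
tool_rot: [-0.523, 0.524, -0.475, 0.476]
contact_force: [-0.1, 2.0, 1.0]
gripper_width: 1.001
t: 9.35
eef_pos: [0.4592, -0.0663, 0.4025]
tool_rot: [0.155, -0.155, 0.69, -0.69]
contact_force: [-0.6, 0.7, -0.2]
gripper_width: 0.5
[ 0.4592 -0.0663  0.4025] [[-0.9042 -0.      0.4271]
 [-0.4271  0.0003 -0.9042]
 [-0.0001 -1.     -0.0003]]
mould_centre scene 0.71 [340.6, 275.9]
mould_centre top 0.72 [361.7, 229.7]
(array([ 0.5339, -0.078 ,  0.0505]), np.float64(0.0014140771155205967))
lever_grip scene 0.63 [416.1, 155.7]
lever_grip top 0.73 [362.2, 233.6]
(array([ 0.5529, -0.0981,  0.2667]), np.float64(0.14205099748835248))
pivot scene 0.7 [388.7, 269.8]
```

View pics/c4.png

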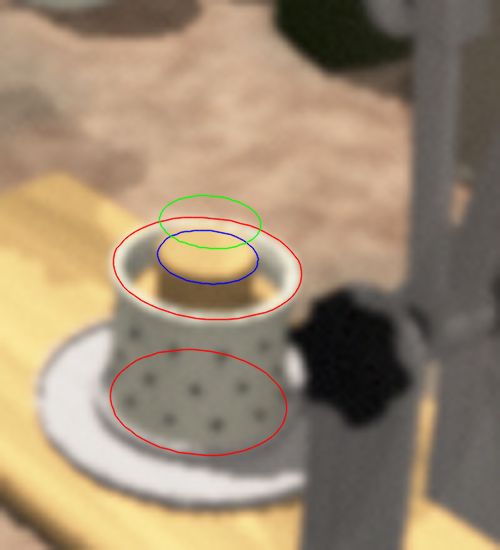

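The crop shows the mould seated inside the hoop (base at (200,455)). The follower top's front edge at (207,282) matches the blue circle, so it stands out about 4–5 mm. That puts first contact at a lever angle of about 0.28. Next I go to the grip.

```bash
python3 -m crank '[{"linear":[0.012,0,0.038],"dr":[0,6,0],"hand":0},{"linear":[0.024,0,0.076],"dr":[0,12,0],"hand":0},{"linear":[0.036,0,0.114],"dr":[0,18,0],"hand":0},{"linear":[0.046,0,0.15],"dr":[0,19.7,0],"hand":0},{"linear":[0.051,0,0.167],"dr":[0,19.7,0],"hand":0},{"linear":[0.051,0.01,0.167],"dr":[0,19.7,0],"hand":0},{"linear":[0.051,0.03,0.167],"dr":[0,19.7,0],"hand":0},{"linear":[0.051,0.04,0.167],"dr":[0,19.7,0],"hand":0},{"linear":[0.051,0.04,0.167],"dr":[0,19.7,0],"hand":0}]'
python3 - <<'E'
from h import *
np.set_printoptions(precision=4,suppress=True)
p,R=tool();print(p,R)
I=bot.read_camera("scene");x0,y0,f=350,100,5
b=cv2.resize(I[y0:y0+110,x0:x0+140],None,fx=f,fy=f,interpolation=cv2.INTER_CUBIC)
for X,col in((p,(0,0,255)),(np.array([.4845,-.2395,.3284]),(0,255,0)),(np.array([.5408,-.1785,.116]),(255,0,0))):
    q=proj("scene",X);print(q);cv2.circle(b,tuple(int(v) for v in (q-[x0,y0]+.5)*f),5,col,-1)
cv2.imwrite("pics/c5.png",b)
E
```

```text
t: 10.5
eef_pos: [0.4846, -0.2369, 0.36]
tool_rot: [0.036, -0.039, 0.707, -0.705]
contact_force: [0.3, -0.3, -0.1]
gripper_width: 0.5
[ 0.4846 -0.2369  0.36  ] [[-0.9944 -0.0045  0.1056]
 [-0.1056  0.0017 -0.9944]
 [ 0.0043 -1.     -0.0021]]
[410.8246 127.0547]
[408.952  154.7323]
[388.4478 270.8751]
```

View pics/c5.png

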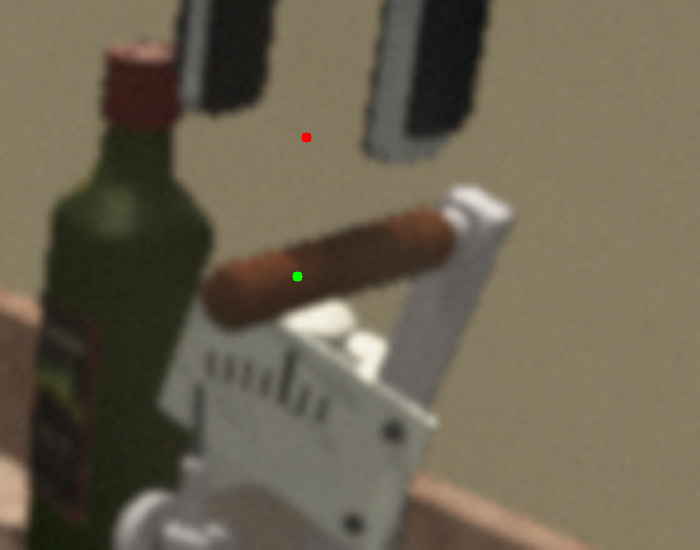

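The crop shows the bar centre at (297,275), on my predicted green point. The fingers straddle it, and the pointer sits at the lowest mark on the left. I'll descend and pinch.

```bash
python3 -m crank '[{"linear":[0,0.018,0.001],"dr":[0,0,0],"hand":0},{"linear":[0,0.036,0.001],"dr":[0,0,0],"hand":0},{"linear":[0,0.055,0.001],"dr":[0,0,0],"hand":0},{"linear":[0,0.055,0.001],"dr":[0,0,0],"hand":0},{"linear":[0,0.055,0.001],"dr":[0,0,0],"hand":-1},{"linear":[0,0.055,0.001],"dr":[0,0,0],"hand":-1},{"linear":[0,0.055,0.001],"dr":[0,0,0],"hand":-1},{"linear":[0,0.055,0.001],"dr":[0,0,0],"hand":-1},{"linear":[0,0.055,0.001],"dr":[0,0,0],"hand":-1}]' 50
python3 -c "
from h import *
print(*tool())"
```

```text
t: 11.3
eef_pos: [0.4865, -0.2396, 0.3092]
tool_rot: [0.038, -0.036, 0.706, -0.706]
contact_force: [-2.1, 3.1, 7.1]
gripper_width: 0.17
[ 0.48653841 -0.23961643  0.30916744] [[-9.94572346e-01  2.26237411e-03  1.04022736e-01]
 [-1.04021662e-01  5.87574379e-04 -9.94574858e-01]
 [-2.31122150e-03 -9.99997268e-01 -3.49049314e-04]]
```

Run:
```python
import numpy as np
a0=1.826
for st,seq in((1.826,np.r_[1.80,1.74,1.67,1.59,1.51,1.43,1.36,1.30,1.27,1.27]),(1.27,np.r_[1.24,1.18,1.11,1.03,.95,.87,.80,.74,.71,.71]),(.71,np.r_[.69,.66,.62,.58,.54,.51,.49,.48,.48])):
    print([[0,round(-.22*(np.sin(a)-np.sin(st)),4),round(-.22*(np.cos(a)-np.cos(st)),4)] for a in seq])
```

```text
[[0, np.float64(-0.0014), np.float64(-0.0056)], [0, np.float64(-0.004), np.float64(-0.0185)], [0, np.float64(-0.006), np.float64(-0.0337)], [0, np.float64(-0.0071), np.float64(-0.0513)], [0, np.float64(-0.0067), np.float64(-0.0689)], [0, np.float64(-0.0049), np.float64(-0.0864)], [0, np.float64(-0.0023), np.float64(-0.1016)], [0, np.float64(0.0009), np.float64(-0.1144)], [0, np.float64(0.0028), np.float64(-0.1207)], [0, np.float64(0.0028), np.float64(-0.1207)]]
[[0, np.float64(0.002), np.float64(-0.0063)], [0, np.float64(0.0067), np.float64(-0.0186)], [0, np.float64(0.0131), np.float64(-0.0326)], [0, np.float64(0.0215), np.float64(-0.0481)], [0, np.float64(0.0312), np.float64(-0.0628)], [0, np.float64(0.042), np.float64(-0.0767)], [0, np.float64(0.0523), np.float64(-0.0881)], [0, np.float64(0.0618), np.float64(-0.0973)], [0, np.float64(0.0667), np.float64(-0.1017)], [0, np.float64(0.0667), np.float64(-0.1017)]]
[[0, np.float64(0.0034), np.float64(-0.0028)], [0, np.float64(0.0085), np.float64(-0.007)], [0, np.float64(0.0156), np.float64(-0.0122)], [0, np.float64(0.0228), np.float64(-0.0172)], [0, np.float64(0.0303), np.float64(-0.0219)], [0, np.float64(0.036), np.float64(-0.0252)], [0, np.float64(0.0399), np.float64(-0.0273)], [0, np.float64(0.0418), np.float64(-0.0283)], [0, np.float64(0.0418), np.float64(-0.0283)]]
```

```bash
python3 -m crank '[{"linear":[0,-0.0014,-0.0056],"dr":[0,0,0],"hand":-1},{"linear":[0,-0.004,-0.0185],"dr":[0,0,0],"hand":-1},{"linear":[0,-0.006,-0.0337],"dr":[0,0,0],"hand":-1},{"linear":[0,-0.0071,-0.0513],"dr":[0,0,0],"hand":-1},{"linear":[0,-0.0067,-0.0689],"dr":[0,0,0],"hand":-1},{"linear":[0,-0.0049,-0.0864],"dr":[0,0,0],"hand":-1},{"linear":[0,-0.0023,-0.1016],"dr":[0,0,0],"hand":-1},{"linear":[0,0.0009,-0.1144],"dr":[0,0,0],"hand":-1},{"linear":[0,0.0028,-0.1207],"dr":[0,0,0],"hand":-1},{"linear":[0,0.0028,-0.1207],"dr":[0,0,0],"hand":-1}]'
python3 -c "
from h import *
print(*tool(),bot.get_obs()['torque'])"
```

```text
t: 12.13
eef_pos: [0.4754, -0.1213, 0.3072]
tool_rot: [-0.039, 0.034, -0.705, 0.707]
contact_force: [1.1, -4.5, 7.0]
gripper_width: 0.165
[ 0.4753635  -0.12129665  0.30716914] [[-0.99462321  0.0064721   0.10335753]
 [-0.10337717 -0.00277643 -0.99463835]
 [-0.00615044 -0.9999752   0.00343057]] [-0.91390667 -0.42733325 -0.10872872]
```

```bash
python3 -m crank '[{"linear":[0,0.002,-0.0063],"dr":[0,0,0],"hand":-1},{"linear":[0,0.0067,-0.0186],"dr":[0,0,0],"hand":-1},{"linear":[0,0.0131,-0.0326],"dr":[0,0,0],"hand":-1},{"linear":[0,0.0215,-0.0481],"dr":[0,0,0],"hand":-1},{"linear":[0,0.0312,-0.0628],"dr":[0,0,0],"hand":-1},{"linear":[0,0.042,-0.0767],"dr":[0,0,0],"hand":-1},{"linear":[0,0.0523,-0.0881],"dr":[0,0,0],"hand":-1},{"linear":[0,0.0618,-0.0973],"dr":[0,0,0],"hand":-1},{"linear":[0,0.0667,-0.1017],"dr":[0,0,0],"hand":-1},{"linear":[0,0.0667,-0.1017],"dr":[0,0,0],"hand":-1}]'
python3 -m crank '[{"linear":[0,0.0034,-0.0028],"dr":[0,0,0],"hand":-1},{"linear":[0,0.0085,-0.007],"dr":[0,0,0],"hand":-1},{"linear":[0,0.0156,-0.0122],"dr":[0,0,0],"hand":-1},{"linear":[0,0.0228,-0.0172],"dr":[0,0,0],"hand":-1},{"linear":[0,0.0303,-0.0219],"dr":[0,0,0],"hand":-1},{"linear":[0,0.036,-0.0252],"dr":[0,0,0],"hand":-1},{"linear":[0,0.0399,-0.0273],"dr":[0,0,0],"hand":-1},{"linear":[0,0.0418,-0.0283],"dr":[0,0,0],"hand":-1},{"linear":[0,0.0418,-0.0283],"dr":[0,0,0],"hand":-1}]'
python3 - <<'E'
from h import *
np.set_printoptions(precision=4,suppress=True)
p,R=tool();print(p,R)
d=p-np.array([.5408,-.1785,.116]);print("s",d@[-.098,.995,0],"z",d[2])
I=bot.read_camera("scene");cv2.imwrite("pics/scene6.png",I)
for n in("lever","presser","lever_grip"):
    for q in bot.search_frame("scene",n)[:1]:print(n,q["score"],q["extent"])
cv2.imwrite("pics/c6.png",cv2.resize(I[190:340,280:440],None,fx=4,fy=4,interpolation=cv2.INTER_CUBIC))
E
```

```text
t: 12.97
eef_pos: [0.4655, -0.0199, 0.2393]
tool_rot: [-0.039, 0.034, -0.705, 0.707]
contact_force: [4.4, -5.1, 0.4]
gripper_width: 0.168
t: 13.72
eef_pos: [0.4627, 0.008, 0.1979]
tool_rot: [-0.038, 0.034, -0.705, 0.707]
contact_force: [5.2, -4.6, 1.9]
gripper_width: 0.168
[0.4627 0.008  0.1979] [[-0.9947  0.0063  0.1025]
 [-0.1025 -0.0018 -0.9947]
 [-0.0061 -1.      0.0024]]
s 0.19320735099592362 z 0.08190297976580625
lever 0.67 [266.6, 161.0, 405.0, 282.3]
presser 0.86 [331.0, 230.6, 392.6, 283.2]
lever_grip 0.9 [265.9, 163.4, 404.1, 280.1]
```

View pics/c6.png

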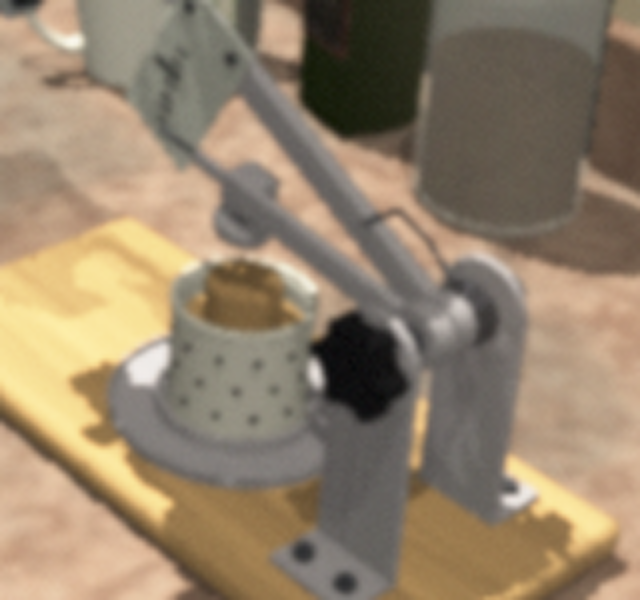

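The crop shows the presser foot at (245,205), roughly 20 mm above the follower top at (245,280), with the scale plate at (175,90). I'll go on slowly.

```bash
python3 -m crank '[{"linear":[0,0.003,-0.0013],"dr":[0,0,0],"hand":-1},{"linear":[0,0.006,-0.0027],"dr":[0,0,0],"hand":-1},{"linear":[0,0.009,-0.004],"dr":[0,0,0],"hand":-1},{"linear":[0,0.012,-0.0053],"dr":[0,0,0],"hand":-1},{"linear":[0,0.015,-0.0067],"dr":[0,0,0],"hand":-1},{"linear":[0,0.018,-0.008],"dr":[0,0,0],"hand":-1},{"linear":[0,0.021,-0.0093],"dr":[0,0,0],"hand":-1},{"linear":[0,0.024,-0.0107],"dr":[0,0,0],"hand":-1},{"linear":[0,0.026,-0.0115],"dr":[0,0,0],"hand":-1},{"linear":[0,0.028,-0.0123],"dr":[0,0,0],"hand":-1}]'
python3 - <<'E'
from h import *
np.set_printoptions(precision=4,suppress=True)
p,R=tool();d=p-np.array([.5408,-.1785,.116]);s=d@[-.098,.995,0]
print(p,"s",s,"z",d[2],"a_s",np.arccos(s/.22),"a_z",np.arcsin((d[2]+.0215)/.22))
I=bot.read_camera("scene");cv2.imwrite("pics/scene7.png",I)
cv2.imwrite("pics/c7.png",np.hstack([cv2.resize(I[215:285,305:385],None,fx=5,fy=5,interpolation=cv2.INTER_CUBIC),cv2.resize(I[190:260,290:370],None,fx=5,fy=5,interpolation=cv2.INTER_CUBIC)]))
E
```

```text
t: 14.75
eef_pos: [0.4616, 0.0203, 0.1703]
tool_rot: [-0.038, 0.034, -0.706, 0.707]
contact_force: [0.8, -5.0, 10.9]
gripper_width: 0.17
[0.4616 0.0203 0.1703] s 0.2055918938235168 z 0.054302542210481516 a_s 0.363920318194098 a_z 0.35176685852188383
```

View pics/c7.png

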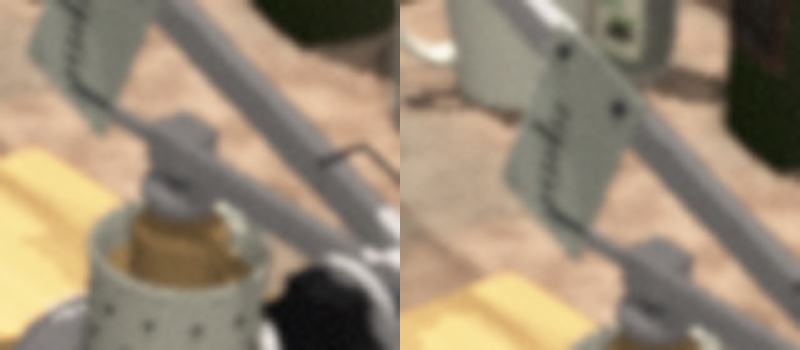

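```bash
python3 -m crank '[{"linear":[0,0.0012,-0.0004],"dr":[0,0,0],"hand":-1},{"linear":[0,0.0025,-0.0009],"dr":[0,0,0],"hand":-1},{"linear":[0,0.0037,-0.0013],"dr":[0,0,0],"hand":-1},{"linear":[0,0.005,-0.0017],"dr":[0,0,0],"hand":-1},{"linear":[0,0.0062,-0.0021],"dr":[0,0,0],"hand":-1},{"linear":[0,0.0075,-0.0026],"dr":[0,0,0],"hand":-1},{"linear":[0,0.0087,-0.003],"dr":[0,0,0],"hand":-1},{"linear":[0,0.01,-0.0034],"dr":[0,0,0],"hand":-1},{"linear":[0,0.0112,-0.0038],"dr":[0,0,0],"hand":-1},{"linear":[0,0.0125,-0.0042],"dr":[0,0,0],"hand":-1}]'
cat > look.py <<'E'
from h import *
import sys
np.set_printoptions(precision=4,suppress=True)
n=sys.argv[1]
p,R=tool();d=p-np.array([.5408,-.1785,.116]);s=d@[-.098,.995,0]
print("s",s,"z",d[2],"a_s",np.arccos(min(1,s/.22)),"a_z",np.arcsin((d[2]+.0215)/.22))
I=bot.read_camera("scene");cv2.imwrite(f"pics/scene{n}.png",I)
for q in bot.search_frame("scene","presser")[:1]:print("presser box",q["score"],np.round(q["extent"],1))
g=cv2.resize
cv2.imwrite(f"pics/c{n}.png",np.hstack([g(I[225:280,315:365],None,fx=7,fy=7,interpolation=cv2.INTER_CUBIC),g(I[200:255,300:350],None,fx=7,fy=7,interpolation=cv2.INTER_CUBIC)]))
E
python3 look.py 8
```

```text
t: 15.63
eef_pos: [0.4612, 0.0246, 0.1578]
tool_rot: [-0.038, 0.034, -0.706, 0.707]
contact_force: [1.0, -4.1, 9.7]
gripper_width: 0.168
s 0.2098490028275614 z 0.04183785004140582 a_s 0.304959532963374 a_z 0.29203255698399616
presser box 0.62 [326.8 238.5 393.8 282.7]
```

```bash
cat > track.py <<'E'
from h import *
import sys
n=sys.argv[1]
p,R=tool();d=p-np.array([.5408,-.1785,.116]);s=d@[-.098,.995,0]
print(f"s {s:.4f} a_s {np.arccos(min(1,s/.22)):.4f} a_z {np.arcsin((d[2]+.0215)/.22):.4f}")
cv2.imwrite(f"pics/scene{n}.png",bot.read_camera("scene"))
E
cat > flow.py <<'E'
import cv2,numpy as np,sys
L=[cv2.imread(f"pics/scene{n}.png",0) for n in sys.argv[1:]]
G=lambda im:cv2.resize(im,None,fx=4,fy=4,interpolation=cv2.INTER_CUBIC)
# foot block patch, found in each frame by NCC from the first
x,y=345,249
def match(a,b,box,m=10):
    x0,y0,x1,y1=box;t=G(a[y0:y1,x0:x1]);r=cv2.matchTemplate(G(b[y0-m:y1+m,x0-m:x1+m]),t,cv2.TM_CCOEFF_NORMED)
    _,v,_,l=cv2.minMaxLoc(r);return round(v,2),l[0]/4-m,l[1]/4-m
for n,im in zip(sys.argv[2:],L[1:]):print(n,"foot",match(L[0],im,(333,238,354,256)),"plate",match(L[0],im,(311,208,330,232)))
E
python3 -m crank '[{"linear":[0,0.0013,-0.0004],"dr":[0,0,0],"hand":-1},{"linear":[0,0.0025,-0.0008],"dr":[0,0,0],"hand":-1},{"linear":[0,0.0038,-0.0012],"dr":[0,0,0],"hand":-1},{"linear":[0,0.0051,-0.0015],"dr":[0,0,0],"hand":-1},{"linear":[0,0.0063,-0.0019],"dr":[0,0,0],"hand":-1}]'
python3 track.py 9
python3 -m crank '[{"linear":[0,0.0013,-0.0003],"dr":[0,0,0],"hand":-1},{"linear":[0,0.0026,-0.0007],"dr":[0,0,0],"hand":-1},{"linear":[0,0.0038,-0.001],"dr":[0,0,0],"hand":-1},{"linear":[0,0.0051,-0.0014],"dr":[0,0,0],"hand":-1},{"linear":[0,0.0064,-0.0017],"dr":[0,0,0],"hand":-1}]'
python3 track.py 10
python3 flow.py 7 8 9 10
```

```text
t: 16.15
eef_pos: [0.4611, 0.0264, 0.1516]
tool_rot: [-0.038, 0.034, -0.706, 0.707]
contact_force: [1.6, -5.9, 11.1]
gripper_width: 0.167
s 0.2117 a_s 0.2761 a_z 0.2625
t: 16.62
eef_pos: [0.4609, 0.0281, 0.1453]
tool_rot: [-0.038, 0.034, -0.706, 0.707]
contact_force: [-0.0, -5.3, 13.4]
gripper_width: 0.166
s 0.2134 a_s 0.2461 a_z 0.2329
8 foot (0.96, 0.0, 2.75) plate (0.77, 0.25, 0.5)
9 foot (0.95, 0.0, 3.0) plate (0.74, -0.75, 7.0)
10 foot (0.92, 0.0, 3.5) plate (0.75, -1.25, 9.0)
```

Run:
```python
import cv2,numpy as np
g=lambda n,x,y:cv2.resize(cv2.imread(f"pics/scene{n}.png")[y:y+46,x:x+40],None,fx=6,fy=6,interpolation=cv2.INTER_CUBIC)
cv2.imwrite("pics/c10.png",np.vstack([np.hstack([g(n,303,y) for n,y in((7,205),(8,208),(10,212))]),np.hstack([g(n,322,232) for n in(7,8,10)])]))
```

```text
(no output)
```

View pics/c10.png

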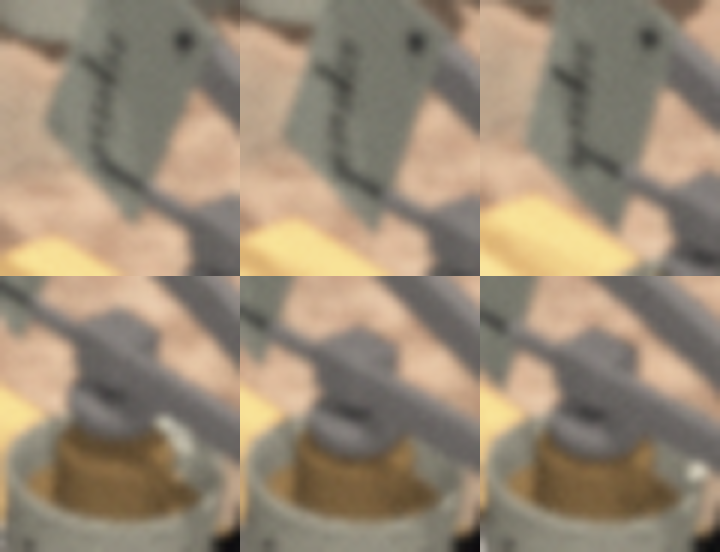

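The scale crops show the pointer at the 0 mark in frames 7 and 8 (tip about (100,157) and (340,165)). By frame 10 it has risen a little, to about (583,150) with the long mark at (570,70). So the foot met the follower just after frame 8, and the reading is now about 0.03–0.045. I'll press on slowly.

```bash
python3 -m crank '[{"linear":[0,0.0013,-0.0003],"dr":[0,0,0],"hand":-1},{"linear":[0,0.0026,-0.0006],"dr":[0,0,0],"hand":-1},{"linear":[0,0.0039,-0.0009],"dr":[0,0,0],"hand":-1},{"linear":[0,0.0051,-0.0011],"dr":[0,0,0],"hand":-1},{"linear":[0,0.0064,-0.0014],"dr":[0,0,0],"hand":-1},{"linear":[0,0.0077,-0.0017],"dr":[0,0,0],"hand":-1},{"linear":[0,0.009,-0.002],"dr":[0,0,0],"hand":-1},{"linear":[0,0.0103,-0.0022],"dr":[0,0,0],"hand":-1},{"linear":[0,0.0116,-0.0025],"dr":[0,0,0],"hand":-1},{"linear":[0,0.0129,-0.0027],"dr":[0,0,0],"hand":-1}]'
python3 track.py 11
python3 - <<'E'
import cv2,numpy as np
L={n:cv2.GaussianBlur(cv2.imread(f"pics/scene{n}.png",0),(0,0),.7).astype(np.float32) for n in(7,8,9,10,11)}
def ecc(a,b,x0,y0,x1,y1,dy0):
    m=np.zeros_like(a,np.uint8);m[y0:y1,x0:x1]=255
    W=np.array([[1,0,0],[0,1,dy0]],np.float32)
    c,W=cv2.findTransformECC(a,b,W,cv2.MOTION_EUCLIDEAN,(3,300,1e-6),m,1)
    p=W@[ (x0+x1)/2,(y0+y1)/2,1];return round(c,3),np.round(p-[(x0+x1)/2,(y0+y1)/2],2),round(float(np.arctan2(W[1,0],W[0,0])),3)
for n in(7,9,10,11):
    try:print(n,"foot",ecc(L[8],L[n],336,241,354,258,-2.5 if n==7 else .3))
    except Exception as e:print(n,str(e)[-60:])
for n,d in((7,-4),(9,2),(10,4),(11,9)):
    try:print(n,"plate",ecc(L[8],L[n],316,212,338,236,d))
    except Exception as e:print(n,str(e)[-60:])
E
```

```text
t: 17.5
eef_pos: [0.4607, 0.0309, 0.1324]
tool_rot: [-0.038, 0.034, -0.706, 0.706]
contact_force: [-0.7, -4.9, 14.7]
gripper_width: 0.17
s 0.2162 a_s 0.1854 a_z 0.1732
7 foot (0.931, array([-0.9 , -3.48]), 0.035)
9 foot (0.986, array([-0.9 , -0.28]), 0.017)
10 foot (0.979, array([0.29, 1.07]), -0.082)
11 foot (0.894, array([-1.14,  0.86]), -0.043)
7 plate (0.978, array([ 1.09, -3.66]), 0.081)
9 plate (0.99, array([-0.45,  1.31]), -0.025)
10 plate (0.972, array([-0.69,  3.57]), -0.085)
11 plate (0.861, array([-1.44,  7.31]), -0.13)
```

```bash
python3 -m crank '[{"linear":[0,0.0011,-0.0002],"dr":[0,0,0],"hand":-1},{"linear":[0,0.0022,-0.0003],"dr":[0,0,0],"hand":-1},{"linear":[0,0.0033,-0.0005],"dr":[0,0,0],"hand":-1},{"linear":[0,0.0044,-0.0007],"dr":[0,0,0],"hand":-1},{"linear":[0,0.0055,-0.0008],"dr":[0,0,0],"hand":-1},{"linear":[0,0.0066,-0.001],"dr":[0,0,0],"hand":-1},{"linear":[0,0.0077,-0.0012],"dr":[0,0,0],"hand":-1},{"linear":[0,0.0077,-0.0012],"dr":[0,0,0],"hand":-1}]'
python3 track.py 12
python3 - <<'E'
import cv2,numpy as np
g=lambda n,x,y:cv2.resize(cv2.imread(f"pics/scene{n}.png")[y:y+42,x:x+30],None,fx=13,fy=13,interpolation=cv2.INTER_CUBIC)
cv2.imwrite("pics/c12.png",np.hstack([g(8,308,208),g(12,308,216)]))
E
```

```text
t: 18.22
eef_pos: [0.4605, 0.0322, 0.1247]
tool_rot: [-0.038, 0.034, -0.706, 0.706]
contact_force: [0.5, -4.8, 15.0]
gripper_width: 0.17
s 0.2176 a_s 0.1491 a_z 0.1375
```

View pics/c12.png

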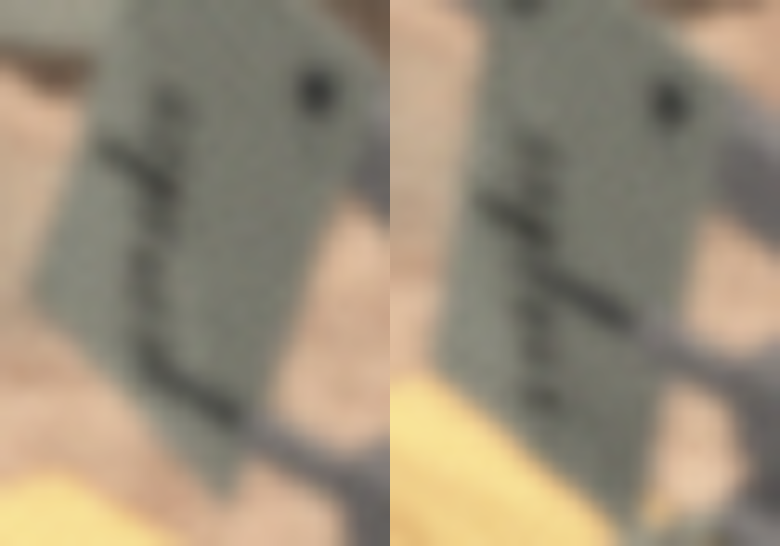

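The crop shows the pointer tip at (540,268) on the right, 36 px below the long mark (540,232), with marks about 45 px apart. The reading is about 0.128, so 0.032 rad (7 mm at the grip) remains.

```bash
python3 -m crank '[{"linear":[0,0.001,-0.0001],"dr":[0,0,0],"hand":-1},{"linear":[0,0.002,-0.0002],"dr":[0,0,0],"hand":-1},{"linear":[0,0.003,-0.0004],"dr":[0,0,0],"hand":-1},{"linear":[0,0.004,-0.0005],"dr":[0,0,0],"hand":-1},{"linear":[0,0.005,-0.0006],"dr":[0,0,0],"hand":-1},{"linear":[0,0.006,-0.0007],"dr":[0,0,0],"hand":-1},{"linear":[0,0.0068,-0.0008],"dr":[0,0,0],"hand":-1},{"linear":[0,0.0068,-0.0008],"dr":[0,0,0],"hand":-1},{"linear":[0,0.0068,-0.0008],"dr":[0,0,0],"hand":-1}]'
python3 track.py 13
python3 - <<'E'
import cv2,numpy as np
# shear by the mark slope (0.6 down per col) so that marks/pointer become rows; average dark profile for long-mark columns and pointer columns
for n,y0 in((8,208),(12,216),(13,218)):
    g=cv2.imread(f"pics/scene{n}.png",0)[y0-10:y0+60,308:338].astype(np.float32)
    M=np.array([[1,0,0],[-.6,1,0]],np.float32)  # y' = y-0.6x
    w=cv2.warpAffine(g,M,(30,70),flags=cv2.INTER_CUBIC,borderMode=cv2.BORDER_REPLICATE)
    print(n)
    for x in range(5,22):print(x,*[f"{int(v):3d}" for v in w[2:46,x]])
E
```

```text
t: 19.02
eef_pos: [0.4604, 0.0333, 0.1179]
tool_rot: [-0.038, 0.034, -0.706, 0.706]
contact_force: [1.2, -5.4, 13.7]
gripper_width: 0.17
s 0.2186 a_s 0.1136 a_z 0.1065
8
5 142 150 152 153 154 151 150 145 130 105  96 105 134 164 173 170 160 153 150 147 141 137 134 132 132 134 133 134 135 138 142 158 170 174 178 187 190 189 188 185 182 192 208 218
6 138 148 153 152 153 153 147 138 119 103 108 124 141 151 148 140 134 134 135 134 135 133 132 134 133 133 133 132 133 133 139 153 165 173 184 191 191 189 188 185 184 194 210 220
7 134 147 150 151 150 149 142 132 121 119 127 134 137 129 118 111 121 131 134 134 133 133 132 132 132 132 131 133 132 133 140 146 161 179 191 195 193 190 187 184 187 196 210 219
8 133 140 144 147 144 140 135 131 130 131 131 134 130 117  97  97 116 130 132 130 132 132 130 129 128 130 128 127 127 128 134 144 159 180 191 195 192 187 184 185 186 193 207 216
9 132 134 135 133 130 132 131 129 129 130 130 130 124 105  89  94 112 123 124 127 127 123 118 118 116 117 121 120 116 119 126 135 153 172 186 190 187 183 183 183 183 189 204 217
10 122 124 124 121 126 127 125 126 125 1
[... 7489 characters left out ...]
116 115 113 115 116 116 116 113 116 116 117 118 118 116 115 106  95  98 108 113 117 117 117 113 110 108 106 109 110 111 114 116 125 141 150 145 139 134 127 124 124
19 116 114 110  99  95 101 107 113 112 111 112 114 116 116 117 117 116 114 112 110 110 112 112 114 117 116 112 111 113 114 117 120 122 123 131 140 143 142 140 133 128 125 125 125
20 114 107  89  72  75  91 104 111 112 115 117 117 118 118 117 119 116 121 123 119 112 109 111 115 122 122 123 128 129 136 144 148 148 146 141 135 137 138 134 129 127 128 128 124
21 111  93  73  62  74  97 111 114 117 119 118 121 118 118 120 120 121 125 126 120 111 105 111 125 139 148 152 155 164 175 179 176 165 148 134 129 128 127 127 126 126 126 123 122
```

```bash
python3 -m crank '[{"linear":[0,0.0006,0],"dr":[0,0,0],"hand":-1},{"linear":[0,0.0012,-0.0001],"dr":[0,0,0],"hand":-1},{"linear":[0,0.0017,-0.0001],"dr":[0,0,0],"hand":-1},{"linear":[0,0.0017,-0.0001],"dr":[0,0,0],"hand":-1},{"linear":[0,0.0017,-0.0001],"dr":[0,0,0],"hand":-1}]'
python3 track.py 14
cat > prof.py <<'E'
import cv2,numpy as np,sys
for n in sys.argv[1:]:
    g=cv2.imread(f"pics/scene{n}.png",0)[208:278,308:338].astype(np.float32)
    w=cv2.warpAffine(g,np.array([[1,0,0],[-.6,1,0]],np.float32),(30,70),flags=cv2.INTER_CUBIC,borderMode=cv2.BORDER_REPLICATE)
    o=[]
    for x in range(6,18):
        r=w[14:32,x];i=int(np.argmin(r[3:-3]))+3;k=np.arange(i-2,i+3);v=np.maximum(r[k].max()-r[k],0);o.append((x,round(14+float((v*k).sum()/v.sum()),2)))
    print(n,o)
E
python3 prof.py 12 13 14
```

```text
t: 19.48
eef_pos: [0.4604, 0.0335, 0.1163]
tool_rot: [0.038, -0.034, 0.706, -0.706]
contact_force: [-0.4, -3.3, 16.5]
gripper_width: 0.167
s 0.2188 a_s 0.1052 a_z 0.0991
12 [(6, 19.55), (7, 19.31), (8, 19.15), (9, 18.9), (10, 18.91), (11, 19.09), (12, 22.04), (13, 21.89), (14, 21.8), (15, 21.77), (16, 21.68), (17, 21.54)]
13 [(6, 22.22), (7, 21.58), (8, 21.29), (9, 20.99), (10, 21.19), (11, 22.17), (12, 22.02), (13, 21.91), (14, 21.82), (15, 21.73), (16, 21.65), (17, 21.56)]
14 [(6, 22.59), (7, 22.01), (8, 21.73), (9, 21.48), (10, 21.39), (11, 22.23), (12, 22.33), (13, 21.95), (14, 21.8), (15, 21.73), (16, 21.67), (17, 21.53)]
```

Run:
```python
import cv2,numpy as np
g=lambda n,x,y:cv2.resize(cv2.imread(f"pics/scene{n}.png")[y:y+34,x:x+24],None,fx=16,fy=16,interpolation=cv2.INTER_LANCZOS4)
cv2.imwrite("pics/c14.png",np.clip(cv2.convertScaleAbs(np.hstack([g(8,311,212),g(14,311,220)]),alpha=1.3,beta=-30),0,255))
```

```text
(no output)
```

View pics/c14.png

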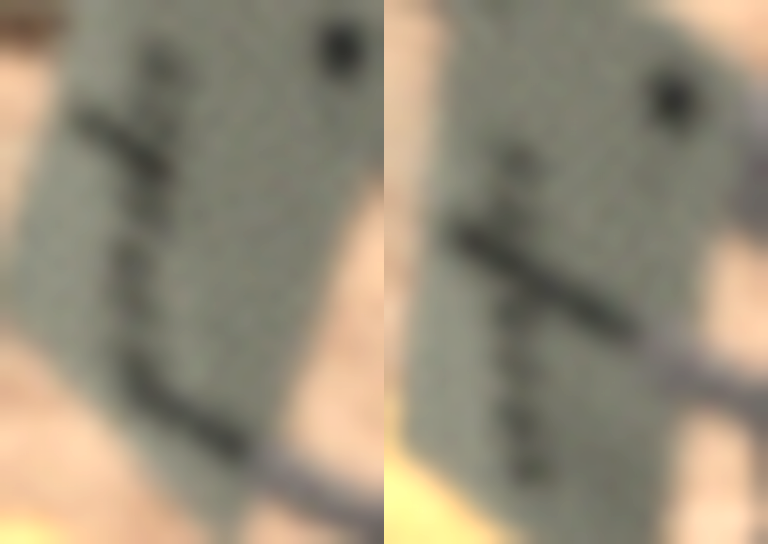

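The crop shows the pointer in one straight line with the long mark, from (460,235) to (630,335). I'll release and withdraw.

```bash
python3 -m crank '[{"linear":[0,0,0],"dr":[0,0,0],"hand":-0.5},{"linear":[0,0,0],"dr":[0,0,0],"hand":-0.2},{"linear":[0,0,0],"dr":[0,0,0],"hand":0},{"linear":[0,0,0],"dr":[0,0,0],"hand":0},{"linear":[0,-0.01,0],"dr":[0,0,0],"hand":0},{"linear":[0,-0.03,0],"dr":[0,0,0],"hand":0},{"linear":[0,-0.06,0],"dr":[0,0,0],"hand":0},{"linear":[0,-0.1,0],"dr":[0,0,0],"hand":0},{"linear":[0,-0.14,0],"dr":[0,0,0],"hand":0},{"linear":[0,-0.14,0],"dr":[0,0,0],"hand":0}]'
python3 track.py 15; python3 prof.py 14 15
python3 - <<'E'
from h import *
I=bot.read_camera("top");cv2.imwrite("pics/top15.png",I)
for n in("mould_centre","empty_centre"):
    for c in("scene","top"):
        print(n,c,[(round(q["score"],2),np.round(q["xy"],1)) for q in bot.place_of(c,n)[:1]])
E
```

```text
t: 20.37
eef_pos: [0.4612, 0.0342, 0.261]
tool_rot: [0.04, -0.032, 0.708, -0.705]
contact_force: [1.8, 0.2, -0.2]
gripper_width: 0.498
s 0.2194 a_s 0.0728 a_z 0.8585
14 [(6, 22.59), (7, 22.01), (8, 21.73), (9, 21.48), (10, 21.39), (11, 22.23), (12, 22.33), (13, 21.95), (14, 21.8), (15, 21.73), (16, 21.67), (17, 21.53)]
15 [(6, 22.59), (7, 22.22), (8, 22.0), (9, 21.73), (10, 21.87), (11, 23.56), (12, 22.8), (13, 22.27), (14, 21.84), (15, 21.69), (16, 21.61), (17, 21.49)]
mould_centre scene [(0.9, array([340.2, 276.6]))]
mould_centre top []
empty_centre scene [(0.86, array([207.5, 197.2]))]
empty_centre top []
```

```bash
python3 -c "
from station import bot
bot.read_camera('scene');print(bot.get_obs()['contact_force']);print(bot.hand_in())"
```

```text
[-0.38175308 -0.52048944 -0.06051713]
the job is handed in; nothing more can be done
None
```

The filled mould is in the locating ring with the press left at the long mark, and I handed the job in at about 20.5 s with the gripper clear. I squeezed the mould twice at right angles to centre it, set it in the ring, and swung the lever down. I brought the foot onto the follower slowly (about 7 mm/s at the foot), then pressed until the pointer lined up with the long mark.

**Load:** In the close-up before release, the pointer lay in one line with the long mark. Other estimates of the reading, against the 0.16 aimed for:

| Source | Estimate |
|---|---|
| Sub-pixel edges | 0.150–0.156 |
| Contact angle and lever travel | 0.166–0.18 (the upper end is the loosest) |
| Force at the grip | about +6 N against the 7 N expected |

**After release:** The mark moved by only about 0.25 px (roughly 0.003 rad) against the pointer, so the brake is holding. The wrist force was near zero.

**Moulds:** In the scene camera, the filled mould is unchanged since it was set in the ring, and the empty one stands where it started. The top camera's network reported neither mould in the last picture, so only the scene camera confirms this.

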